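# Sort the fruit stall's goods and add a carton from the dispenser

### The arm

A 6-joint arm with a two-finger parallel gripper is mounted at the origin on the work surface. World frame = base frame: x ahead of the robot, y to its left, z up, the work surface at z = 0. Lengths are in m, angles in degrees, forces in N, time in s.
With the tool pointing down it reaches from about 0.35 to 0.875 m from the base axis. Payload 4.2 kg.
Tool frame: the origin (TCP) lies on the front face of the gripper's body, between the roots of the fingers; the fingertips stand 70 mm ahead of it and the grasp point (between the pads) lies 51 mm ahead of it; z points along the fingers, y is the line along which they close (so a half turn about z gives the same grasp; the last joint's range is limited). The gripper opens to 87 mm and grips with 3 to 60 N. Pads are 19 mm wide; open, the fingers measure 117 mm over their backs; the gripper's body (75 mm by 190 mm) begins 51 mm behind the grasp point.
Start: joints at [-57.261, 22.042, 0.453, 0, -68.411, -14.817], TCP at [0.192, -0.595, 0.292] pointing down, gripper open.
Joint ranges: [-179.83, 179.83], [-69.29, 118.12], [-61.27, 80.66], [-181.25, 117.63], [-171.15, -9.14], [-177.46, 177.46]. Speed limits (degrees/s): [159.86, 159.86, 180, 180, 180, 180].

### API

Orientations are given as a 3x3 rotation matrix whose columns are the frame's x, y, z axes.
In Python, from station import r gives the robot as it stands.
- The arm moves only by the shell command python3 -m pendant 'ROWS' [OPENING]. ROWS is JSON, a list of rows, each a list of 2 entries, a list of its own where there are three numbers: the shift along the tool's x, y, z in mm, then the turn, a rotation vector about the tool's x, y, z in rad. A call has 1 to 10 rows; each row is the pose to reach, as a shift and turn from the pose commanded when the call began, along the tool's axes at that moment; what a row does not reach only later rows make up. A row lasts 1/10 s, in which the tool goes at most 50 mm and 8.59 degrees, less where a joint would pass 70% of its speed; a pose out of reach is approached as far as the arm can. A call with a gripper value outside its range is refused whole. OPENING is the opening, from 0 (shut) to 1 (fully open), set as the call begins (- or left out, the last holds). The fingers move at their own pace and stop on an object; the grip force is fixed at half the most. Time passes only in rows, so rows that repeat a pose let the fingers close. It gives the time, the measured TCP pose, the force, the opening and the grip force at its end, in the units of the state.
- r.sense(): the state, without advancing time (a new reading comes with each control period).
- r.capture(name): name is "scene" or "top" or "wrist"; returns a dict with "frame" (420x560x3 uint8, red, green, blue), "vertical_fov" (degrees; the focal length in pixels is half the picture's height over the tangent of half this angle, whatever the lens; pixels are square), "cx", "cy" (the principal point, pixels), "rvec" (rotation vector, rad) and "tvec" (3), from world to camera coordinates, as OpenCV has them. Camera axes: x right, y down, z forward; pixel columns grow to the right and rows downward; lengths in m; the calibration is good to about 2 mm. A picture is of the moment at which its call begins. There is no depth.
- r.finish_job(): hands the job in; it is judged then, once.
The state is a dict: "time_s": time; "joints": joint angles; "joint_velocities": joint speeds; "effort": joint torques, N m; "tcp_pos": TCP position; "ee_rot": TCP orientation; "wrist_force": force on the tool from outside, world axes, zero at the start; "moment": the same for the moment, N m; "gripper_width": opening from 0.0 (shut) to 1.0 (fully open); "gripper_force": force on a finger pad.
Only numpy, scipy, OpenCV 4.12 (cv2) and the standard library are available. Lean on these libraries where they do the work, as an engineer would, in place of code of your own. Each camera call takes 0.05 s, during which the arm holds its last target. There are 200 camera calls.

### The job

Tidy the stall: stand both rose apples in the round tray, stand the small jar in the square foam box, and lay the loose carton flat in the rectangular wooden tray. Also draw the bottom carton out of the dispenser by its protruding end and lay it flat on the floor of the wooden tray beside the other, leaving the two cartons above it in the chute.

Things in the scene. Friction and masses are not known exactly. Their poses are not given: they have to be found in the camera images.
- apple_a_center (a point): bell-shaped dark red rose apple (two alike), 75 mm tall, standing on its broad end: 58 across between 10 and 20 above its foot, narrowing to 45 across at 38 and 41 at 60 above its foot, where it is best gripped. About 0.1 kg. This point is its centre, half-way up (37.5 above its foot), z along its axis, upwards
- apple_b_center (a point): bell-shaped dark red rose apple (two alike), 75 mm tall, standing on its broad end: 58 across between 10 and 20 above its foot, narrowing to 45 across at 38 and 41 at 60 above its foot, where it is best gripped. About 0.1 kg. This point is its centre, half-way up (37.5 above its foot), z along its axis, upwards
- jar_center (a point): small jar of dried fruit with an aluminium lid, 86 mm tall: body 57 across and 66 tall, lid 59 across and 20 tall. 0.14 to 0.28 kg. Stands upright at the start. This point is its centre, half-way up (43 above its foot), z along its axis
- carton_loose_center (a point): slim closed brown carton 120 (x) x 42 (y) x 16 (z) mm, 0.05 to 0.1 kg. This point: its centre. This one lies flat by itself on the table among the other goods
- carton_low_center (a point): slim closed brown carton 120 (x) x 42 (y) x 16 (z) mm, 0.05 to 0.1 kg. This point: its centre. It is the bottom one of three in the dispenser, lying on its 4 thick floor; its front end (-x) sticks out 42 beyond the front lips: grip it there, across y. Draw it level towards its -x by 80 or more before lifting; the two above tip a little and drop 16 in the chute. Its other end is hidden under them
- carton_top_center (a point): slim closed brown carton 120 (x) x 42 (y) x 16 (z) mm, 0.05 to 0.1 kg. This point: its centre. This one is the top one of three in the dispenser, lying on a middle one that is like it; both stay in the chute
- dispenser: fixed grey plastic chute, open-topped, three flat cartons one above the other in it. In mm: inside 124 (x) x 46 (y), walls 6, rim 66 above the table, stack top 52. Front (-x, roughly to the robot): two corner lips from 25 to 66 above the table, outer face 68 from the origin, slot below; floor 4 thick, its 30 wide tongue reaching to x -98. Origin on the table under the chute's centre, z up
- round_tray: round shallow wooden tray, fixed, for the rose apples: 180 mm across at the rim, 24 high, floor 5 thick, flat inside floor 164 across. Origin at the centre of its underside, on the table; its yaw means nothing
- foam_box: square white foam box, open at the top, fixed, for the jar: outside 150 x 150 x 45 mm high, walls 10 and floor 10 thick, inside 130 x 130. Origin at the centre of its underside, on the table, x and y along its sides
- carton_tray: rectangular low wooden tray, fixed, for the cartons: outside 152 (x) x 192 (y) mm, rim 15 high and 6 thick, floor 5 thick, inside 140 (x) x 180 (y), so that two cartons lie side by side with their length along its x. Origin at the centre of its underside, on the table
Not all that is in view belongs to the job. Leave any orange or purple look-alike of the part that bears carton_low_center alone. Leave any turquoise look-alike of the foam_box alone.

How it is judged:
By the outcome, as a careful person would: the job done as asked, in the order asked, and still so for the second after the job is handed in, with the robot touching nothing.
It also fails if it takes over 125 s, if anything falls off the work surface, if the arm or the gripper's body presses on something with over 40 N, if the wrist force passes 120 N, or if a joint passes its speed limit or range.

## Working session

There is one attempt and no reset: what is moved stays moved. The work goes in short steps, Python scripts to look and compute and a shell command to move; the robot and the scene stay as the last step left them, time stands still between calls to the robot, and variables do not carry over. Pictures are saved under pics/ and viewed, at most 14 in all, crops included, and the job is handed in when it is done.

```bash
ls; mkdir -p pics
python3 - <<'E'
from station import r
import cv2,numpy as np
s=r.sense();print(s['tcp_pos'],s['ee_rot'],s['time_s'],s['gripper_width'])
for n in ("scene","top"):
    c=r.capture(n);cv2.imwrite(f'pics/{n}0.png',c['frame'][:,:,::-1]);
    R=cv2.Rodrigues(np.array(c['rvec'],float))[0];print(n,c['vertical_fov'],c['cx'],c['cy'],-R.T@np.array(c['tvec']).ravel(),R[2], c.keys())
    np.savez(f'{n}0.npz',**{k:c[k] for k in('frame','vertical_fov','cx','cy','rvec','tvec')})
E
```

```text
pics
[ 0.19221892 -0.59421932  0.29115958] [[-9.51538312e-01 -3.07529368e-01 -7.27586140e-04]
 [-3.07530224e-01  9.51536055e-01  2.07291708e-03]
 [ 5.48415674e-05  2.19621475e-03 -9.99997587e-01]] 0.0 1.004361786072652
scene 42.62823165217351 283.00910852576044 212.07536129816785 [ 1.34386513 -0.79201346  0.78516927] [-0.64139219  0.54829634 -0.53664437] dict_keys(['frame', 'vertical_fov', 'cx', 'cy', 'rvec', 'tvec'])
top 48.542676166642124 274.64031207702396 207.1045489572152 [ 0.40979505 -0.05293969  1.35504604] [ 0.06213114 -0.0085954  -0.99803098] dict_keys(['frame', 'vertical_fov', 'cx', 'cy', 'rvec', 'tvec'])
```

View pics/top0.png

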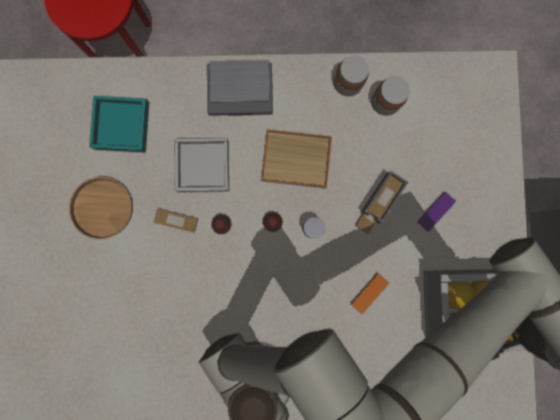

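View pics/scene0.png

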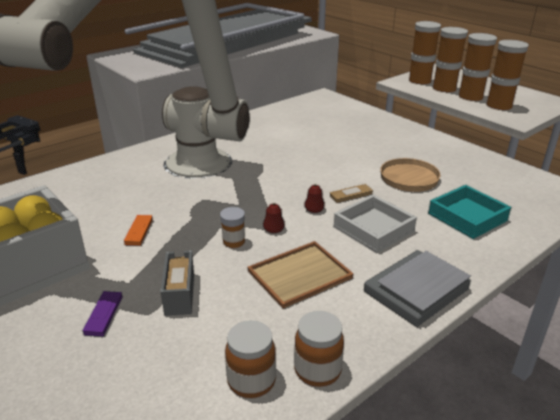

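Top view: rose apples at (221,224) and (272,221), small jar at (314,227), loose carton at (176,220), dispenser at (383,195). The trays are round (101,207), white foam box (202,165) and wooden carton tray (296,159). The decoys are turquoise at (119,124), purple at (437,211) and orange at (370,293). The two big jars at (352,74) and (392,94) are not the small jar.

```bash
cat > h.py <<'E'
import cv2,numpy as np
def cam(c):
    R=cv2.Rodrigues(np.array(c['rvec'],float))[0];t=np.array(c['tvec'],float).ravel()
    H=c['frame'].shape[0];f=H/2/np.tan(np.radians(float(c['vertical_fov']))/2)
    K=np.array([[f,0,float(c['cx'])],[0,f,float(c['cy'])],[0,0,1]]);return R,t,K
def onplane(c,uv,z):
    R,t,K=cam(c);C=-R.T@t;uv=np.atleast_2d(np.array(uv,float))
    d=(R.T@np.linalg.inv(K)@np.c_[uv,np.ones(len(uv))].T).T
    return C+d*((z-C[2])/d[:,2])[:,None]
def proj(c,P):
    R,t,K=cam(c);return cv2.projectPoints(np.atleast_2d(np.array(P,float)),R,t,K,None)[0][:,0]
def blob(mask,box):
    m=np.zeros_like(mask);x0,y0,x1,y1=box;m[y0:y1,x0:x1]=mask[y0:y1,x0:x1]
    m=cv2.morphologyEx(m,cv2.MORPH_CLOSE,np.ones((3,3),np.uint8))
    cs=cv2.findContours(m,cv2.RETR_EXTERNAL,cv2.CHAIN_APPROX_NONE)[0]
    return max(cs,key=cv2.contourArea)[:,0].astype(np.float32)
def rect(c,mask,box,z):
    P=onplane(c,blob(mask,box),z)[:,:2]*1000
    q=cv2.minAreaRect(P.astype(np.float32));return np.round(q[0],1),np.round(q[1],1),round(q[2],1)
E
cat > m.py <<'E'
from h import *
c=np.load('top0.npz');f=c['frame'];hsv=cv2.cvtColor(f,cv2.COLOR_RGB2HSV)
h,s,v=[hsv[:,:,i] for i in range(3)]
U=lambda b:(b*255).astype(np.uint8)
warm=U((h<25)&(s>75)); red=U(((h<6)|(h>170))&(s>110)&(v<130))
print('axes',proj(c,[[0,0,0],[.5,0,0],[.5,.2,0]]))
for n,m,b,z in [('round',warm,(65,170,140,245),.024),('ctray',warm,(255,122,335,192),.015),('loose',warm,(150,203,203,237),.016),('apA',red,(205,205,240,240),.02),('apB',red,(256,205,290,240),.02),('low',warm,(352,212,378,235),.02),('top',warm,(362,170,408,222),.052)]:
    print(n,*rect(c,m,b,z))
for p in [(202,165),(314,227),(176,220),(383,195),(437,211)]:print(p,hsv[p[1],p[0]],onplane(c,[p],0.03)[0])
cv2.imwrite('pics/c0.png',cv2.resize(f[125:245,60:420,::-1],None,fx=2.2,fy=2.2,interpolation=cv2.INTER_CUBIC))
E
python3 m.py
```

```text
axes [[255.67754537 380.70030227]
 [252.43767174 205.566319  ]
 [183.72720001 207.00180081]]
round [502.  433.4] [174.2 177. ] 25.9
ctray [ 634.4 -130.1] [190.9 151.1] 82.4
loose [462.2 221.3] [118.   39.6] 74.8
apA [446.2  96.2] [29.5 29.2] 32.6
apB [450.2 -58.8] [28.7 28.7] 88.8
low [ 441.7 -323.8] [41.9 42.8] 53.6
top [ 513.  -375.7] [ 42.5 123.7] 55.4
(202, 165) [ 15   7 138] [0.61742591 0.14103922 0.03      ]
(314, 227) [120  11 135] [ 0.43323806 -0.17509108  0.03      ]
(176, 220) [ 18  22 141] [0.46145517 0.21666451 0.03      ]
(383, 195) [ 16  24 139] [ 0.52046802 -0.37497202  0.03      ]
(437, 211) [138 131 101] [ 0.47141435 -0.52781031  0.03      ]
```

View pics/c0.png

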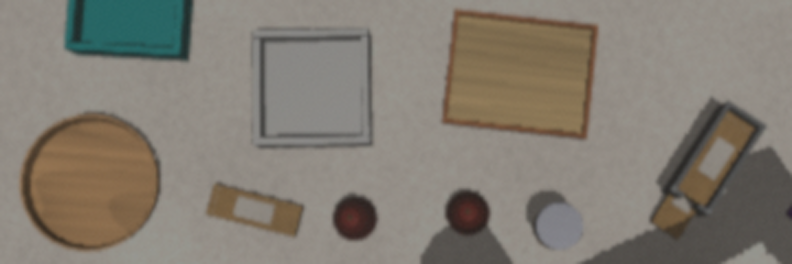

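```bash
cat > m2.py <<'E'
from h import *
c=np.load('top0.npz');f=c['frame'];hsv=cv2.cvtColor(f,cv2.COLOR_RGB2HSV)
h,s,v=[hsv[:,:,i].astype(int) for i in range(3)]
U=lambda b:(b*255).astype(np.uint8)
red=U(((h<10)|(h>165))&(s>90)&(v<110)); jar=U((h>100)&(h<140)&(v>115)&(s>6))
def circ(n,m,b,z):
    P=onplane(c,blob(m,b),z)[:,:2]*1000;q=cv2.minEnclosingCircle(P.astype(np.float32));print(n,np.round(q[0],1),2*q[1],np.round(P.mean(0),1))
circ('A',red,(200,205,240,242),.025);circ('B',red,(256,205,292,242),.025);circ('jar',jar,(300,213,328,242),.086)
px=np.array([[253,28],[371,30],[371,145],[252,146]])/2.2+[60,125]
P=onplane(c,px,.045)[:,:2]*1000;q=cv2.minAreaRect(P.astype(np.float32));print('foam',q,P.mean(0))
P=onplane(c,[(437,211),(370,293)],.016);print(P)
E
python3 m2.py
cat > go.py <<'E'
# go.py x y z(mm TCP target) yaw(deg of tool y, mod 180): shift in tool axes (mm) and turn about tool z (rad)
import sys,numpy as np
from station import r
s=r.sense();p=np.array(s['tcp_pos'])*1000;R=np.array(s['ee_rot'])
x,y,z,a=map(float,sys.argv[1:5])
cur=np.degrees(np.arctan2(R[1,1],R[0,1]));d=(a-cur+90)%180-90
print('shift',np.round(R.T@(np.array([x,y,z])-p),1),'turn z',round(-np.radians(d),3),'| alt',round(-np.radians(d-180*np.sign(d)),3),'| yaw',round(cur,1),'j6',np.round(s['joints'][5],1),'j1',np.round(s['joints'][0],1),'t',s['time_s'],'tilt xy',np.round(R[2,:2],4))
E
python3 go.py 447 96 280 90
```

```text
A [447.  91.] 43.947792053222656 [446.1  91.6]
B [450.7 -57.7] 44.03959274291992 [451.4 -57.1]
jar [ 431.2 -169.8] 54.97321319580078 [ 431.1 -169.7]
foam ((616.9547729492188, 139.57669067382812), (152.42918395996094, 152.97378540039062), 89.05589294433594) [616.3336957  139.63197933]
[[ 0.4720654  -0.53282764  0.016     ]
 [ 0.24203213 -0.33115744  0.016     ]]
shift [-454.7  578.4   12.4] turn z 0.313 | alt -2.829 | yaw 107.9 j6 -14.8 j1 -57.3 t 0.1 tilt xy [0.0001 0.0019]
```

```bash
python3 -m pendant '[[[-50,60,0],[0,0,0.1]],[[-90,120,0],[0,0,0.2]],[[-130,165,0],[0,0,0.313]],[[-165,210,0],[0,0,0.313]],[[-200,255,0],[0,0,0.313]],[[-235,300,0],[0,0,0.313]],[[-265,340,0],[0,0,0.313]],[[-295,380,0],[0,0,0.313]],[[-325,420,0],[0,0,0.313]],[[-325,420,0],[0,0,0.313]]]' 1; python3 go.py 447 93 220 90
```

```text
time_s: 1.1
tcp_pos: [0.3619, -0.1225, 0.2923]
ee_rot: [[-1.0, 0.0, 0.001], [0.0, 1.0, 0.0], [-0.001, 0.0, -1.0]]
wrist_force: [1.4, -0.0, -0.1]
gripper_width: 0.997
gripper_force: 0.0
shift [-85.  215.5  72.4] turn z -0.0 | alt 3.141 | yaw 90.0 j6 -96.0 j1 6.0 t 1.1 tilt xy [-0.0007  0.0002]
```

```bash
python3 -m pendant '[[[-15,40,10],[0,0,0]],[[-30,80,20],[0,0,0]],[[-50,125,30],[0,0,0]],[[-65,165,45],[0,0,0]],[[-80,200,60],[0,0,0]],[[-85,215,72],[0,0,0]],[[-85,215,72],[0,0,0]],[[-85,215,72],[0,0,0]]]'
cat > w.py <<'E'
import sys
from h import *
from station import r
c=r.capture('wrist');cv2.imwrite(sys.argv[1],c['frame'][:,:,::-1]);np.savez('w.npz',**c)
R,t,K=cam(c);print('cam at',-R.T@t)
print(proj(c,[[.447,.093,.015],[.447,.093,.075]]))
E
python3 w.py pics/w1.png
```

```text
time_s: 1.9
tcp_pos: [0.4465, 0.0899, 0.2199]
ee_rot: [[-1.0, 0.0, -0.002], [0.0, 1.0, -0.001], [0.002, -0.001, -1.0]]
wrist_force: [0.6, -0.2, 0.1]
gripper_width: 1.001
gripper_force: 0.0
cam at [0.36608056 0.08873933 0.31250697]
[[282.75753287 200.06176443]
 [283.71328279 219.18454078]]
```

View pics/w1.png

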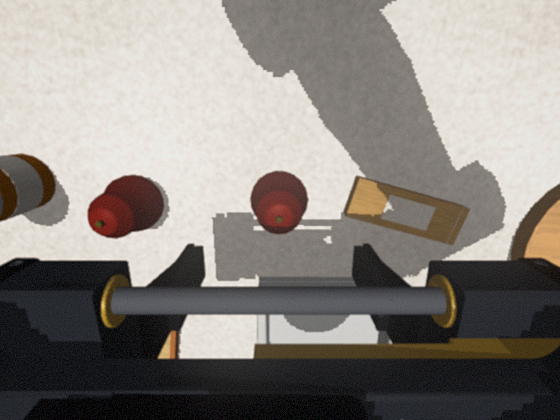

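The wrist view shows apple A's body at (279,198) with its stem at (279,219), apple B's body at about (134,203) with its stem at (100,224), and the loose carton at about (407,210).

```bash
python3 - <<'E'
from h import *
c=np.load('w.npz');f=c['frame']
print('A',onplane(c,[(279,199)],.015)*1e3,onplane(c,[(279,219)],.075)*1e3)
print('B',onplane(c,[(134,204)],.015)*1e3,onplane(c,[(100,224)],.075)*1e3)
hsv=cv2.cvtColor(f,cv2.COLOR_RGB2HSV);m=((hsv[:,:,0]<28)&(hsv[:,:,1]>75)).astype(np.uint8)*255
print('loose',rect(c,m,(335,165,480,255),.016))
q=onplane(c,[(358,177),(469,206),(456,244),(345,213)],.016)*1e3;print(q[:,:2],q.mean(0))
E
python3 go.py 447 89 111 90
```

```text
A [[445.88902771  89.19505842  15.        ]] [[446.84111847  89.11651976  75.        ]]
B [[451.19947891 -58.27145028  15.        ]] [[451.27800839 -59.20849911  75.        ]]
loose (array([458.5, 218.9]), array([122. ,  42.4]), 74.5)
[[423.15032513 167.06881739]
 [452.90267858 281.89008256]
 [494.65313573 275.85664799]
 [460.40154215 156.64967728]] [457.7769204 220.3663063  16.       ]
shift [ -0.4  -0.6 109.4] turn z -0.001 | alt 3.141 | yaw 89.9 j6 -121.9 j1 31.9 t 1.95 tilt xy [ 0.0005 -0.0004]
```

```bash
python3 -m pendant '[[[0,0,25],[0,0,0]],[[0,0,55],[0,0,0]],[[0,0,80],[0,0,0]],[[0,0,97],[0,0,0]],[[0,0,106],[0,0,0]],[[0,0,109],[0,0,0]],[[0,0,109],[0,0,0]]]'; python3 -m pendant '[[[0,0,0],[0,0,0]],[[0,0,0],[0,0,0]],[[0,0,0],[0,0,0]],[[0,0,0],[0,0,0]],[[0,0,0],[0,0,0]],[[0,0,0],[0,0,0]]]' 0; python3 go.py 540 433 220 90
```

```text
time_s: 2.65
tcp_pos: [0.4474, 0.0902, 0.1118]
ee_rot: [[-1.0, 0.001, 0.001], [0.001, 1.0, 0.0], [-0.001, 0.0, -1.0]]
wrist_force: [-0.8, -0.3, -0.9]
gripper_width: 0.999
gripper_force: 0.0
time_s: 3.25
tcp_pos: [0.4471, 0.0906, 0.1113]
ee_rot: [[-1.0, 0.0, 0.0], [0.0, 1.0, 0.0], [-0.0, 0.0, -1.0]]
wrist_force: [1.3, 0.3, -1.0]
gripper_width: 0.538
gripper_force: 0.0
shift [ -92.9  342.4 -108.7] turn z -0.0 | alt 3.142 | yaw 90.0 j6 -122.0 j1 32.0 t 3.25 tilt xy [-0.  0.]
```

Still closing; one more wait.

```bash
python3 -m pendant '[[[0,0,0],[0,0,0]],[[0,0,0],[0,0,0]],[[0,0,0],[0,0,0]],[[0,0,0],[0,0,0]]]'; python3 -m pendant '[[[0,0,-20],[0,0,0]],[[0,0,-50],[0,0,0]],[[0,0,-80],[0,0,0]],[[0,20,-105],[0,0,0]],[[-10,50,-110],[0,0,0]],[[-20,85,-110],[0,0,0]],[[-30,125,-110],[0,0,0]],[[-40,165,-110],[0,0,0]],[[-52,205,-110],[0,0,0]],[[-64,240,-110],[0,0,0]]]'; python3 go.py 540 433 118 90
```

```text
time_s: 3.65
tcp_pos: [0.4471, 0.0905, 0.1112]
ee_rot: [[-1.0, 0.0, -0.0], [0.0, 1.0, -0.0], [0.0, -0.0, -1.0]]
wrist_force: [0.1, -0.4, 0.6]
gripper_width: 0.482
gripper_force: 29.8
time_s: 4.65
tcp_pos: [0.5111, 0.3324, 0.2207]
ee_rot: [[-1.0, -0.0, -0.001], [-0.0, 1.0, -0.0], [0.001, -0.0, -1.0]]
wrist_force: [0.9, -0.6, -0.6]
gripper_width: 0.484
gripper_force: 29.8
shift [-29.  100.7 102.6] turn z 0.0 | alt -3.141 | yaw 90.0 j6 -138.2 j1 48.2 t 4.65 tilt xy [ 0.0008 -0.0004]
```

```bash
python3 -m pendant '[[[-10,35,0],[0,0,0]],[[-20,70,0],[0,0,0]],[[-29,98,15],[0,0,0]],[[-29,101,40],[0,0,0]],[[-29,101,65],[0,0,0]],[[-29,101,85],[0,0,0]],[[-29,101,96],[0,0,0]],[[-29,101,101],[0,0,0]],[[-29,101,103.5],[0,0,0]],[[-29,101,103.5],[0,0,0]]]'; python3 go.py 540 433 117 90
```

```text
time_s: 5.65
tcp_pos: [0.5405, 0.4317, 0.1184]
ee_rot: [[-1.0, 0.0, 0.001], [0.0, 1.0, 0.001], [-0.001, 0.001, -1.0]]
wrist_force: [-0.4, -0.1, -0.5]
gripper_width: 0.485
gripper_force: 29.8
shift [0.5 1.3 1.4] turn z -0.0 | alt 3.141 | yaw 90.0 j6 -142.0 j1 52.0 t 5.65 tilt xy [-0.0008  0.0008]
```

```bash
python3 -m pendant '[[[0,0,1.5],[0,0,0]],[[0,0,1.5],[0,0,0]]]'; python3 -m pendant '[[[0,0,0],[0,0,0]],[[0,0,0],[0,0,0]],[[0,0,0],[0,0,0]],[[0,0,0],[0,0,0]],[[0,0,-20],[0,0,0]],[[0,0,-50],[0,0,0]],[[0,0,-80],[0,0,0]],[[0,0,-105],[0,0,0]]]' 0.8;python3 go.py 451 -59 220 90
```

```text
time_s: 5.85
tcp_pos: [0.5404, 0.4317, 0.1171]
ee_rot: [[-1.0, 0.0, 0.001], [0.0, 1.0, 0.001], [-0.001, 0.001, -1.0]]
wrist_force: [0.1, 0.3, -1.1]
gripper_width: 0.483
gripper_force: 29.8
time_s: 6.65
tcp_pos: [0.5404, 0.4317, 0.2232]
ee_rot: [[-1.0, -0.0, 0.001], [-0.0, 1.0, 0.001], [-0.001, 0.001, -1.0]]
wrist_force: [0.7, -0.0, 0.7]
gripper_width: 0.801
gripper_force: 0.0
shift [  89.4 -490.7    2.6] turn z 0.0 | alt -3.142 | yaw 90.0 j6 -142.0 j1 52.0 t 6.65 tilt xy [-0.0013  0.001 ]
```

```bash
python3 -m pendant '[[[8,-45,0],[0,0,0]],[[17,-94,0],[0,0,0]],[[26,-143,0],[0,0,0]],[[35,-192,0],[0,0,0]],[[44,-241,0],[0,0,0]],[[53,-290,0],[0,0,0]],[[62,-339,0],[0,0,0]],[[71,-388,0],[0,0,0]],[[80,-437,0],[0,0,0]],[[89,-486,3],[0,0,0]]]' 1;  python3 go.py 451 -59 111 90; python3 w.py pics/w2.png
python3 - <<'E'
from h import *
c=np.load('w.npz');print(proj(c,[[.4512,-.059,.015],[.4512,-.059,.075]]))
E
```

```text
time_s: 7.65
tcp_pos: [0.4507, -0.0562, 0.2191]
ee_rot: [[-1.0, -0.001, 0.002], [-0.001, 1.0, 0.0], [-0.002, 0.0, -1.0]]
wrist_force: [1.7, -0.1, -0.5]
gripper_width: 0.997
gripper_force: 0.0
shift [-1.000e-01 -2.900e+00  1.081e+02] turn z 0.001 | alt -3.141 | yaw 90.0 j6 -103.5 j1 13.5 t 7.65 tilt xy [-0.0024  0.0002]
cam at [ 0.36986339 -0.05753075  0.31143529]
[[427.8422737  195.60145284]
 [462.32005946 214.14296427]]
[[276.65109856 199.5041851 ]
 [276.30110847 218.8505938 ]]
```

View pics/w2.png

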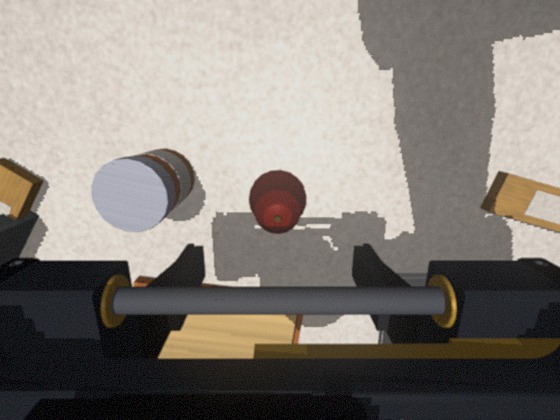

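Apple B's stem at (277,218) matches the prediction. The jar lid is centred at (133,193).

```bash
python3 -c "
from h import *
c=np.load('w.npz');print('jar',onplane(c,[(133,193)],.086)*1e3)"
python3 -m pendant '[[[0,-2,25],[0,0,0]],[[0,-2,55],[0,0,0]],[[0,-2,80],[0,0,0]],[[0,-2,97],[0,0,0]],[[0,-2,105],[0,0,0]],[[0,-2,108],[0,0,0]],[[0,-2,108],[0,0,0]]]'; python3 -m pendant '[[[0,0,0],[0,0,0]],[[0,0,0],[0,0,0]],[[0,0,0],[0,0,0]],[[0,0,0],[0,0,0]],[[0,0,0],[0,0,0]],[[0,0,0],[0,0,0]],[[0,0,0],[0,0,0]],[[0,0,0],[0,0,0]],[[0,0,0],[0,0,0]],[[0,0,0],[0,0,0]]]' 0
python3 -m pendant '[[[0,0,-20],[0,0,0]],[[0,0,-50],[0,0,0]],[[0,0,-80],[0,0,0]],[[0,20,-105],[0,0,0]],[[0,50,-110],[0,0,0]],[[0,90,-110],[0,0,0]],[[0,135,-110],[0,0,0]],[[0,180,-110],[0,0,0]],[[0,225,-110],[0,0,0]],[[0,270,-110],[0,0,0]]]'; python3 go.py 464 433 118 90
```

```text
jar [[ 426.67498305 -168.18789285   86.        ]]
time_s: 8.4
tcp_pos: [0.4514, -0.0563, 0.1105]
ee_rot: [[-1.0, -0.0, 0.001], [-0.0, 1.0, 0.0], [-0.001, 0.0, -1.0]]
wrist_force: [-0.5, -0.9, -0.4]
gripper_width: 0.998
gripper_force: 0.0
time_s: 9.4
tcp_pos: [0.4511, -0.0565, 0.1103]
ee_rot: [[-1.0, 0.0, -0.0], [0.0, 1.0, -0.0], [0.0, -0.0, -1.0]]
wrist_force: [0.4, 0.6, 1.6]
gripper_width: 0.488
gripper_force: 29.9
time_s: 10.4
tcp_pos: [0.4505, 0.2152, 0.22]
ee_rot: [[-1.0, 0.0, -0.001], [0.0, 1.0, -0.0], [0.001, -0.0, -1.0]]
wrist_force: [0.8, 0.4, -0.1]
gripper_width: 0.484
gripper_force: 29.8
shift [-13.6 217.8 102. ] turn z -0.0 | alt 3.142 | yaw 90.0 j6 -134.2 j1 44.2 t 10.4 tilt xy [ 0.0005 -0.0002]
```

```bash
python3 -m pendant '[[[-2,40,0],[0,0,0]],[[-5,85,0],[0,0,0]],[[-8,130,0],[0,0,0]],[[-11,170,0],[0,0,0]],[[-13,205,0],[0,0,0]],[[-14,217,5],[0,0,0]],[[-14,218,25],[0,0,0]],[[-14,218,50],[0,0,0]],[[-14,218,75],[0,0,0]],[[-14,218,92],[0,0,0]]]'; python3 go.py 464 433 116 90
```

```text
time_s: 11.4
tcp_pos: [0.4643, 0.43, 0.1256]
ee_rot: [[-1.0, 0.001, -0.003], [0.001, 1.0, -0.003], [0.003, -0.003, -1.0]]
wrist_force: [0.5, -0.9, -1.0]
gripper_width: 0.488
gripper_force: 29.8
shift [0.3 3.  9.6] turn z -0.001 | alt 3.14 | yaw 89.9 j6 -147.4 j1 57.4 t 11.4 tilt xy [ 0.0029 -0.0032]
```

```bash
python3 -m pendant '[[[0,2,4],[0,0,0]],[[0,2,7],[0,0,0]],[[0,2,9],[0,0,0]],[[0,2,10],[0,0,0]],[[0,2,10],[0,0,0]],[[0,2,10],[0,0,0]]]'; python3 go.py 464 433 116 90
```

```text
time_s: 12.0
tcp_pos: [0.4653, 0.4337, 0.1189]
ee_rot: [[-1.0, 0.0, 0.001], [0.0, 1.0, 0.001], [-0.001, 0.001, -1.0]]
wrist_force: [1.0, 0.3, -0.9]
gripper_width: 0.488
gripper_force: 29.8
shift [ 1.3 -0.7  2.9] turn z -0.0 | alt 3.141 | yaw 90.0 j6 -147.5 j1 57.5 t 12.0 tilt xy [-0.0007  0.0009]
```

```bash
python3 -m pendant '[[[0,0,1.5],[0,0,0]],[[0,0,2.5],[0,0,0]],[[0,0,2.5],[0,0,0]]]'; python3 -m pendant '[[[0,0,0],[0,0,0]],[[0,0,0],[0,0,0]],[[0,0,0],[0,0,0]],[[0,0,0],[0,0,0]],[[0,0,-20],[0,0,0]],[[0,0,-50],[0,0,0]],[[0,0,-80],[0,0,0]],[[0,0,-105],[0,0,0]]]' 0.8;python3 go.py 427.5 -168.5 220 90
python3 - <<'E'
from h import *
from station import r
c=r.capture('scene');f=c['frame'];a,b=c,0;p=proj(c,[[.502,.433,.03]])[0].astype(int);print(p)
x,y=p;cv2.imwrite('pics/s1.png',cv2.resize(f[max(y-70,0):y+50,x-90:x+90,::-1],None,fx=3,fy=3))
E
```

```text
time_s: 12.3
tcp_pos: [0.4651, 0.4334, 0.1156]
ee_rot: [[-1.0, 0.0, -0.0], [0.0, 1.0, -0.0], [0.0, -0.0, -1.0]]
wrist_force: [0.3, -0.5, -0.3]
gripper_width: 0.487
gripper_force: 29.8
time_s: 13.1
tcp_pos: [0.4654, 0.4337, 0.2227]
ee_rot: [[-1.0, -0.0, 0.001], [-0.0, 1.0, 0.001], [-0.001, 0.001, -1.0]]
wrist_force: [0.8, 1.8, -0.6]
gripper_width: 0.798
gripper_force: 0.0
shift [  37.9 -602.2    1.9] turn z 0.0 | alt -3.142 | yaw 90.0 j6 -147.5 j1 57.5 t 13.1 tilt xy [-0.0011  0.0011]
[411 168]
```

View pics/s1.png

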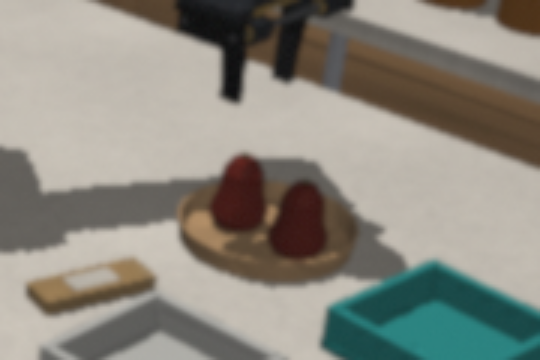

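Both apples stand upright in the round tray (crop pixels (240,195) and (298,222)). The jar is next.

```bash
python3 -m pendant '[[[3,-45,0],[0,0,0]],[[6,-94,0],[0,0,0]],[[9,-143,0],[0,0,0]],[[12,-192,0],[0,0,0]],[[15,-241,0],[0,0,0]],[[18,-290,0],[0,0,0]],[[21,-339,0],[0,0,0]],[[24,-388,0],[0,0,0]],[[27,-437,0],[0,0,0]],[[30,-486,0],[0,0,0]]]' 1; python3 -m pendant '[[[3,-45,0],[0,0,0]],[[8,-90,0],[0,0,0]],[[8,-114,0],[0,0,0]],[[8,-114,0],[0,0,0]],[[8,-114,0],[0,0,0]]]'; python3 go.py 428 -169 97 90
```

```text
time_s: 14.15
tcp_pos: [0.4346, -0.0542, 0.2212]
ee_rot: [[-1.0, -0.001, 0.001], [-0.001, 1.0, 0.0], [-0.001, 0.0, -1.0]]
wrist_force: [1.0, 0.3, 0.4]
gripper_width: 0.998
gripper_force: 0.0
time_s: 14.65
tcp_pos: [0.4269, -0.1668, 0.2207]
ee_rot: [[-1.0, 0.002, 0.0], [0.002, 1.0, 0.0], [-0.0, 0.0, -1.0]]
wrist_force: [-0.2, 0.5, 0.3]
gripper_width: 0.999
gripper_force: 0.0
shift [ -1.1  -2.2 123.7] turn z -0.002 | alt 3.14 | yaw 89.9 j6 -89.2 j1 -0.9 t 14.65 tilt xy [-0.0001  0.0002]
```

```bash
python3 -m pendant '[[[-1,-2,30],[0,0,0]],[[-1,-2,65],[0,0,0]],[[-1,-2,92],[0,0,0]],[[-1,-2,110],[0,0,0]],[[-1,-2,120],[0,0,0]],[[-1,-2,124],[0,0,0]],[[-1,-2,124],[0,0,0]]]'; python3 -m pendant '[[[0,0,0],[0,0,0]],[[0,0,0],[0,0,0]],[[0,0,0],[0,0,0]],[[0,0,0],[0,0,0]],[[0,0,0],[0,0,0]],[[0,0,0],[0,0,0]],[[0,0,0],[0,0,0]],[[0,0,0],[0,0,0]],[[0,0,0],[0,0,0]]]' 0;python3 go.py 616.5 139.6 260 90
```

```text
time_s: 15.35
tcp_pos: [0.4284, -0.168, 0.0969]
ee_rot: [[-1.0, -0.001, 0.0], [-0.001, 1.0, -0.0], [-0.0, -0.0, -1.0]]
wrist_force: [-0.1, 1.0, -0.2]
gripper_width: 1.0
gripper_force: 0.0
time_s: 16.25
tcp_pos: [0.4284, -0.1686, 0.0971]
ee_rot: [[-1.0, 0.0, 0.001], [0.0, 1.0, -0.0], [-0.001, -0.0, -1.0]]
wrist_force: [-0.9, -2.6, 4.4]
gripper_width: 0.669
gripper_force: 29.9
shift [-188.2  308.2 -162.9] turn z -0.0 | alt 3.142 | yaw 90.0 j6 -88.9 j1 -1.2 t 16.25 tilt xy [-0.0007 -0.0003]
```

```bash
python3 -m pendant '[[[0,0,-20],[0,0,0]],[[0,0,-55],[0,0,0]],[[0,0,-90],[0,0,0]],[[-15,25,-115],[0,0,0]],[[-37,60,-120],[0,0,0]],[[-60,98,-120],[0,0,0]],[[-84,137,-120],[0,0,0]],[[-108,177,-120],[0,0,0]],[[-132,217,-120],[0,0,0]],[[-156,256,-120],[0,0,0]]]'; python3 -m pendant '[[[-16,27,0],[0,0,0]],[[-30,49,0],[0,0,0]],[[-32,52,15],[0,0,0]],[[-32,52,40],[0,0,0]],[[-32,52,65],[0,0,0]],[[-32,52,85],[0,0,0]],[[-32,52,98],[0,0,0]],[[-32,52,104],[0,0,0]],[[-32,52,106],[0,0,0]],[[-32,52,106],[0,0,0]]]'; python3 go.py 616.5 139.6 107 90
```

```text
time_s: 17.25
tcp_pos: [0.5837, 0.0895, 0.2151]
ee_rot: [[-1.0, 0.0, -0.003], [0.0, 1.0, 0.0], [0.003, 0.0, -1.0]]
wrist_force: [0.9, 0.2, -2.6]
gripper_width: 0.668
gripper_force: 29.9
time_s: 18.25
tcp_pos: [0.6164, 0.1396, 0.1111]
ee_rot: [[-1.0, 0.0, 0.001], [0.0, 1.0, 0.0], [-0.001, 0.0, -1.0]]
wrist_force: [-0.9, 0.5, -2.8]
gripper_width: 0.667
gripper_force: 29.9
shift [-0.1  0.   4.1] turn z -0.0 | alt 3.141 | yaw 90.0 j6 -117.4 j1 27.4 t 18.25 tilt xy [-0.0006  0.0003]
```

```bash
python3 -m pendant '[[[0,0,1.5],[0,0,0]],[[0,0,3],[0,0,0]],[[0,0,4],[0,0,0]],[[0,0,4],[0,0,0]]]'; python3 -m pendant '[[[0,0,0],[0,0,0]],[[0,0,0],[0,0,0]],[[0,0,0],[0,0,0]],[[0,0,0],[0,0,0]],[[0,0,-20],[0,0,0]],[[0,0,-50],[0,0,0]],[[0,0,-80],[0,0,0]],[[0,0,-110],[0,0,0]]]' 0.87;python3 go.py 459.5 220 150 -15.4
```

```text
time_s: 18.65
tcp_pos: [0.6163, 0.1396, 0.1072]
ee_rot: [[-1.0, 0.0, 0.001], [0.0, 1.0, 0.0], [-0.001, 0.0, -1.0]]
wrist_force: [-0.0, -0.4, -1.5]
gripper_width: 0.668
gripper_force: 29.9
time_s: 19.45
tcp_pos: [0.6161, 0.1395, 0.2179]
ee_rot: [[-1.0, 0.0, -0.0], [0.0, 1.0, -0.0], [0.0, -0.0, -1.0]]
wrist_force: [0.2, 0.5, -0.4]
gripper_width: 0.868
gripper_force: 0.0
shift [156.6  80.5  67.9] turn z -1.302 | alt 1.839 | yaw 90.0 j6 -117.4 j1 27.4 t 19.45 tilt xy [ 0.     -0.0001]
```

```bash
python3 -m pendant '[[[16,8,0],[0,0,-0.13]],[[32,16,0],[0,0,-0.27]],[[48,24,0],[0,0,-0.41]],[[66,33,0],[0,0,-0.55]],[[84,42,0],[0,0,-0.69]],[[102,52,0],[0,0,-0.83]],[[120,62,5],[0,0,-0.97]],[[138,71,15],[0,0,-1.11]],[[150,77,25],[0,0,-1.24]],[[157,80,30],[0,0,-1.302]]]' 1; python3 -m pendant '[[[0,0,0],[0,0,0]],[[0,0,0],[0,0,0]]]'; python3 go.py 459.5 220 73 -15.4; python3 w.py pics/w3.png
python3 - <<'E'
from h import *
c=np.load('w.npz');f=c['frame'];hsv=cv2.cvtColor(f,cv2.COLOR_RGB2HSV)
a=np.radians(74.6);u=np.array([np.cos(a),np.sin(a)]);v=np.array([-u[1],u[0]])
P=[np.r_[np.array([.4595,.22])+i*.06*u+j*.021*v,.016] for i,j in((1,1),(1,-1),(-1,-1),(-1,1))];q=proj(c,P);print(q.round())
cv2.polylines(f,[q.astype(int)],True,(0,255,0),1);cv2.imwrite('pics/w3.png',f[:,:,::-1])
E
```

```text
time_s: 20.45
tcp_pos: [0.458, 0.2197, 0.1863]
ee_rot: [[-0.261, -0.965, -0.001], [-0.965, 0.261, -0.0], [0.001, 0.001, -1.0]]
wrist_force: [0.9, -0.3, -0.2]
gripper_width: 1.002
gripper_force: 0.0
time_s: 20.65
tcp_pos: [0.4595, 0.2198, 0.1871]
ee_rot: [[-0.267, -0.964, 0.001], [-0.964, 0.267, 0.0], [-0.001, -0.001, -1.0]]
wrist_force: [0.6, 1.4, -0.1]
gripper_width: 1.0
gripper_force: 0.0
shift [-2.000e-01  1.000e-01  1.141e+02] turn z -0.001 | alt 3.141 | yaw 164.5 j6 -59.3 j1 43.9 t 20.65 tilt xy [-0.0005 -0.0006]
cam at [0.43836443 0.14013506 0.27961346]
[[251.94662265  58.61132142]
 [243.64981477  40.66957937]]
[[301. 270.]
 [258. 270.]
 [255. 144.]
 [304. 144.]]
```

View pics/w3.png

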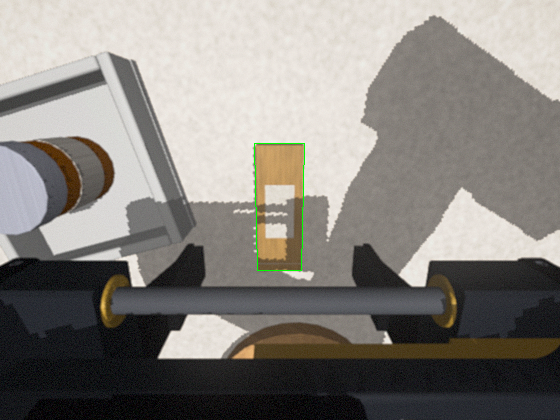

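The drawn carton outline fits the loose carton, and the jar stands in the foam box at the left (70,180). Going down to grip.

```bash
python3 -m pendant '[[[0,0,25],[0,0,0]],[[0,0,55],[0,0,0]],[[0,0,80],[0,0,0]],[[0,0,98],[0,0,0]],[[0,0,108],[0,0,0]],[[0,0,112],[0,0,0]],[[0,0,112],[0,0,0]]]'; python3 -m pendant '[[[0,0,0],[0,0,0]],[[0,0,0],[0,0,0]],[[0,0,0],[0,0,0]],[[0,0,0],[0,0,0]],[[0,0,0],[0,0,0]],[[0,0,0],[0,0,0]],[[0,0,0],[0,0,0]],[[0,0,0],[0,0,0]],[[0,0,0],[0,0,0]],[[0,0,0],[0,0,0]]]' 0; python3 -m pendant '[[[0,0,-20],[0,0,0]],[[0,0,-60],[0,0,0]],[[0,0,-100],[0,0,0]],[[0,0,-125],[0,0,0]],[[0,0,-125],[0,0,0]]]'
python3 - <<'E'
import numpy as np
a=np.radians(-7.6);o=np.array([634.4,-130.1]);u=np.array([np.cos(a),np.sin(a)]);v=np.array([-u[1],u[0]])
print('slot+',o+38*v,'slot-',o-38*v,'u',u,'v',v)
E
python3 go.py 639.5 -92.5 200 82.4
```

```text
time_s: 21.4
tcp_pos: [0.4596, 0.2196, 0.0748]
ee_rot: [[-0.266, -0.964, 0.0], [-0.964, 0.266, 0.0], [-0.0, -0.0, -1.0]]
wrist_force: [0.1, 0.1, -0.8]
gripper_width: 0.999
gripper_force: 0.0
time_s: 22.4
tcp_pos: [0.4591, 0.2196, 0.0748]
ee_rot: [[-0.266, -0.964, 0.0], [-0.964, 0.266, 0.0], [-0.0, 0.0, -1.0]]
wrist_force: [-0.6, 0.1, 2.2]
gripper_width: 0.48
gripper_force: 30.0
time_s: 22.9
tcp_pos: [0.4607, 0.2208, 0.2037]
ee_rot: [[-0.265, -0.964, 0.007], [-0.964, 0.265, 0.006], [-0.007, -0.005, -1.0]]
wrist_force: [0.8, 0.3, -0.1]
gripper_width: 0.477
gripper_force: 30.0
slot+ [639.42574283 -92.43380947] slot- [ 629.37425717 -167.76619053] u [ 0.99121554 -0.13225639] v [0.13225639 0.99121554]
shift [ 254.7 -255.4    3.2] turn z 1.435 | alt -1.706 | yaw 164.6 j6 -59.3 j1 43.9 t 22.9 tilt xy [-0.0072 -0.0053]
```

```bash
python3 -m pendant '[[[25,-25,0],[0,0,0.14]],[[51,-51,0],[0,0,0.28]],[[77,-77,0],[0,0,0.42]],[[102,-102,0],[0,0,0.56]],[[128,-128,0],[0,0,0.70]],[[153,-153,0],[0,0,0.84]],[[179,-179,0],[0,0,0.98]],[[204,-204,0],[0,0,1.12]],[[230,-230,0],[0,0,1.27]],[[247,-248,0],[0,0,1.40]]]'; python3 -m pendant '[[[-7,-7,0],[0,0,0.035]],[[-7,-7,0],[0,0,0.035]],[[-7,-7,0],[0,0,0.035]]]';python3 go.py 639.5 -92.5 80 82.4; python3 w.py pics/w4.png
python3 - <<'E'
from h import *
c=np.load('w.npz');f=c['frame']
a=np.radians(-7.6);o=np.array([.6344,-.1301]);u=np.array([np.cos(a),np.sin(a)]);v=np.array([-u[1],u[0]])
def dr(o,hx,hy,z,col):
    q=proj(c,[np.r_[o+i*hx*u+j*hy*v,z] for i,j in((1,1),(1,-1),(-1,-1),(-1,1))]);cv2.polylines(f,[q.astype(int)],True,col,1)
dr(o,.076,.096,.015,(0,255,0));dr(o+.038*v,.06,.021,.005,(255,0,0));cv2.imwrite('pics/w4.png',f[:,:,::-1])
E
```

```text
time_s: 23.9
tcp_pos: [0.6327, -0.0866, 0.1977]
ee_rot: [[-0.994, 0.106, -0.003], [0.106, 0.994, -0.0], [0.003, -0.0, -1.0]]
wrist_force: [0.1, -0.3, -1.1]
gripper_width: 0.473
gripper_force: 30.0
time_s: 24.2
tcp_pos: [0.6382, -0.0915, 0.1988]
ee_rot: [[-0.991, 0.131, -0.002], [0.131, 0.991, 0.0], [0.002, 0.0, -1.0]]
wrist_force: [0.4, 0.0, -0.7]
gripper_width: 0.477
gripper_force: 30.0
shift [ -1.7  -0.8 118.8] turn z 0.001 | alt -3.141 | yaw 82.5 j6 -103.7 j1 6.2 t 24.2 tilt xy [0.002  0.0001]
cam at [ 0.55843826 -0.08217962  0.29144347]
[[ 493.20571041  -72.0065862 ]
 [ 566.67334088 -136.44991474]]
```

View pics/w4.png

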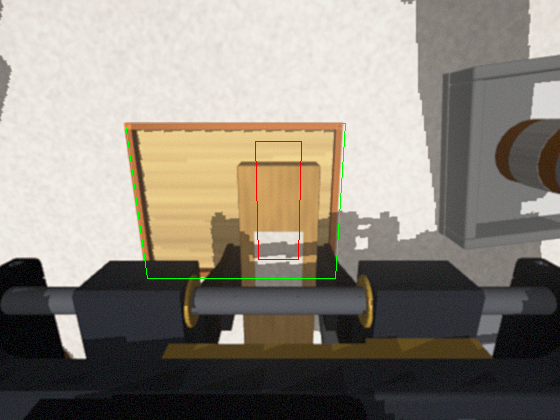

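The tray outline in green fits the picture, and the carton is held straight and lined up with its slot.

```bash
python3 -m pendant '[[[-1,-1,25],[0,0,0]],[[-1,-1,55],[0,0,0]],[[-1,-1,82],[0,0,0]],[[-1,-1,100],[0,0,0]],[[-1,-1,110],[0,0,0]],[[-1,-1,115],[0,0,0]],[[-1,-1,117],[0,0,0]],[[-1,-1,117],[0,0,0]]]';python3 go.py 639.5 -92.5 80.5 82.4
```

```text
time_s: 25.05
tcp_pos: [0.6401, -0.093, 0.0836]
ee_rot: [[-0.991, 0.132, 0.001], [0.132, 0.991, 0.0], [-0.001, 0.0, -1.0]]
wrist_force: [1.0, -0.3, -0.5]
gripper_width: 0.481
gripper_force: 30.0
shift [0.7 0.4 3.1] turn z 0.0 | alt -3.142 | yaw 82.4 j6 -103.6 j1 6.0 t 25.05 tilt xy [-0.0014  0.0002]
```

```bash
python3 -m pendant '[[[0,0,1.5],[0,0,0]],[[0,0,3],[0,0,0]],[[0,0,3],[0,0,0]]]'; python3 -m pendant '[[[0,0,0],[0,0,0]],[[0,0,0],[0,0,0]],[[0,0,0],[0,0,0]],[[0,0,0],[0,0,0]],[[0,0,-15],[0,0,0]],[[0,0,-45],[0,0,0]],[[0,0,-85],[0,0,0]],[[0,0,-125],[0,0,0]],[[0,0,-155],[0,0,0]]]' 0.65;python3 go.py 437.6 -323.2 250 55
```

```text
time_s: 25.35
tcp_pos: [0.6397, -0.0933, 0.08]
ee_rot: [[-0.991, 0.133, 0.0], [0.133, 0.991, 0.0], [-0.0, 0.0, -1.0]]
wrist_force: [0.2, -0.5, -0.3]
gripper_width: 0.482
gripper_force: 30.0
time_s: 26.25
tcp_pos: [0.6403, -0.0934, 0.2393]
ee_rot: [[-0.991, 0.132, 0.005], [0.132, 0.991, -0.0], [-0.005, 0.0, -1.0]]
wrist_force: [0.1, -0.3, 1.3]
gripper_width: 0.652
gripper_force: 0.0
shift [ 170.5 -254.6  -11.6] turn z 0.478 | alt -2.663 | yaw 82.4 j6 -103.6 j1 6.0 t 26.25 tilt xy [-0.0047  0.0002]
```

```bash
python3 -m pendant '[[[17,-26,0],[0,0,0.05]],[[35,-52,0],[0,0,0.1]],[[55,-82,0],[0,0,0.15]],[[76,-113,0],[0,0,0.21]],[[97,-145,0],[0,0,0.27]],[[118,-177,0],[0,0,0.33]],[[139,-208,0],[0,0,0.39]],[[157,-235,0],[0,0,0.44]],[[170,-254,-10],[0,0,0.478]],[[170,-254,-10],[0,0,0.478]]]' 1; python3 -m pendant '[[[0,0,0],[0,0,0]],[[0,0,0],[0,0,0]]]';python3 go.py 437.6 -323.2 79 55; python3 w.py pics/w5.png
python3 - <<'E'
from h import *
c=np.load('w.npz');f=c['frame']
a=np.radians(-35);o=np.array([.513,-.376]);u=np.array([np.cos(a),np.sin(a)]);v=np.array([-u[1],u[0]])
def dr(x0,x1,hy,z,col):
    q=proj(c,[np.r_[o+x*u+j*hy*v,z] for x,j in((x1,1),(x1,-1),(x0,-1),(x0,1))]);cv2.polylines(f,[q.astype(int)],True,col,1)
cv2.imwrite('w5raw.png',f[:,:,::-1])
dr(-.068,.068,.029,.066,(0,255,0));dr(-.110,-.068,.021,.020,(255,0,0));cv2.imwrite('pics/w5.png',f[:,:,::-1])
E
```

```text
time_s: 27.25
tcp_pos: [0.4362, -0.3244, 0.2472]
ee_rot: [[-0.817, 0.577, 0.003], [0.577, 0.817, -0.002], [-0.004, 0.0, -1.0]]
wrist_force: [0.1, -0.1, -0.0]
gripper_width: 0.998
gripper_force: 0.0
time_s: 27.45
tcp_pos: [0.4379, -0.3219, 0.2451]
ee_rot: [[-0.82, 0.573, 0.001], [0.573, 0.82, -0.0], [-0.001, 0.0, -1.0]]
wrist_force: [0.3, 0.2, 0.3]
gripper_width: 1.001
gripper_force: 0.0
shift [ -0.4  -1.3 166.1] turn z 0.001 | alt -3.141 | yaw 55.0 j6 -105.7 j1 -19.2 t 27.45 tilt xy [-0.0005  0.0003]
cam at [ 0.37188555 -0.27669866  0.3375317 ]
[[ 677.37065118  -65.7715354 ]
 [ 788.20069716 -116.14299664]]
```

View pics/w5.png

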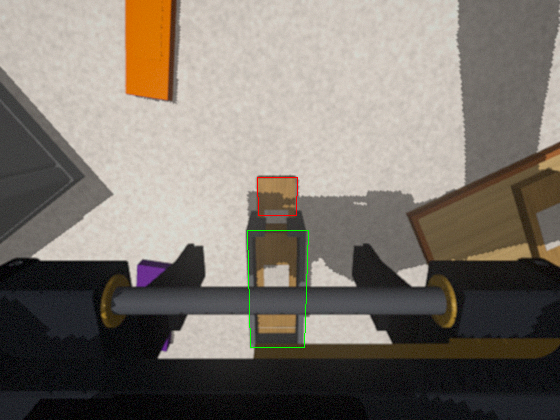

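The protruding end (red outline, (277,196)) and the chute rim (green) both fit. It is the brown carton in the grey chute, while orange (150,40) and purple (155,300) are look-alikes to leave. Going down.

```bash
python3 -m pendant '[[[1,-1,35],[0,0,0]],[[1,-1,75],[0,0,0]],[[1,-1,110],[0,0,0]],[[1,-1,135],[0,0,0]],[[1,-1,150],[0,0,0]],[[1,-1,159],[0,0,0]],[[1,-1,164],[0,0,0]],[[1,-1,164],[0,0,0]]]'; python3 go.py 436 -322 78 55
```

```text
time_s: 28.3
tcp_pos: [0.4364, -0.3224, 0.0806]
ee_rot: [[-0.819, 0.573, -0.0], [0.573, 0.819, 0.0], [0.0, -0.0, -1.0]]
wrist_force: [-0.7, 0.0, -0.1]
gripper_width: 1.0
gripper_force: 0.0
shift [0.6 0.1 2.6] turn z 0.0 | alt -3.141 | yaw 55.0 j6 -105.6 j1 -19.3 t 28.3 tilt xy [ 0.0004 -0.0001]
```

```bash
python3 -m pendant '[[[0,0,1.5],[0,0,0]],[[0,0,3],[0,0,0]],[[0,0,3],[0,0,0]]]'; python3 -m pendant '[[[0,0,0],[0,0,0]],[[0,0,0],[0,0,0]],[[0,0,0],[0,0,0]],[[0,0,0],[0,0,0]],[[0,0,0],[0,0,0]],[[0,0,0],[0,0,0]],[[0,0,0],[0,0,0]],[[0,0,0],[0,0,0]],[[0,0,0],[0,0,0]],[[0,0,0],[0,0,0]]]' 0; python3 -m pendant '[[[4,0,0],[0,0,0]],[[10,0,0],[0,0,0]],[[17,0,0],[0,0,0]],[[25,0,0],[0,0,0]],[[33,0,0],[0,0,0]],[[41,0,0],[0,0,0]],[[49,0,0],[0,0,0]],[[57,0,0],[0,0,0]],[[65,0,0],[0,0,0]],[[73,0,0],[0,0,0]]]'
```

```text
time_s: 28.6
tcp_pos: [0.4363, -0.3228, 0.0782]
ee_rot: [[-0.819, 0.574, 0.001], [0.574, 0.819, -0.0], [-0.001, 0.0, -1.0]]
wrist_force: [0.0, -0.6, 0.6]
gripper_width: 0.998
gripper_force: 0.0
time_s: 29.6
tcp_pos: [0.436, -0.3227, 0.0777]
ee_rot: [[-0.819, 0.574, -0.0], [0.574, 0.819, 0.0], [0.0, -0.0, -1.0]]
wrist_force: [-0.3, -0.8, 0.2]
gripper_width: 0.478
gripper_force: 30.0
time_s: 30.6
tcp_pos: [0.3756, -0.2803, 0.0777]
ee_rot: [[-0.819, 0.574, -0.0], [0.574, 0.819, 0.0], [0.0, -0.0, -1.0]]
wrist_force: [-0.5, -0.3, -0.5]
gripper_width: 0.479
gripper_force: 30.0
```

```bash
python3 -m pendant '[[[8,0,0],[0,0,0]],[[16,0,0],[0,0,0]],[[24,0,0],[0,0,0]],[[31,0,0],[0,0,0]],[[35,0,0],[0,0,0]],[[35,0,0],[0,0,0]],[[35,0,0],[0,0,0]]]';  python3 w.py pics/w6.png
python3 - <<'E'
from h import *
from station import r
c=r.capture('scene');f=c['frame'];p=proj(c,[[.46,-.34,.03]])[0].astype(int);print(p)
x,y=p;w=np.load('w.npz')['frame']
a=cv2.resize(f[y-60:y+80,x-80:x+60],(560,560))[:,:,::-1];b=w[:,:,::-1]
cv2.imwrite('pics/s2.png',np.hstack([cv2.resize(a,(400,400)),cv2.resize(b,(400,300))[:,:] if 0 else cv2.copyMakeBorder(cv2.resize(b,(400,300)),0,100,0,0,cv2.BORDER_CONSTANT)]))
E
```

```text
time_s: 31.3
tcp_pos: [0.3478, -0.2608, 0.0778]
ee_rot: [[-0.819, 0.574, 0.0], [0.574, 0.819, -0.0], [-0.0, 0.0, -1.0]]
wrist_force: [-0.3, -0.2, -1.0]
gripper_width: 0.48
gripper_force: 30.0
cam at [ 0.28191005 -0.21543542  0.17028084]
[[1055.55030284   18.18620217]
 [1621.89540966  -52.91181275]]
[180 264]
```

View pics/s2.png

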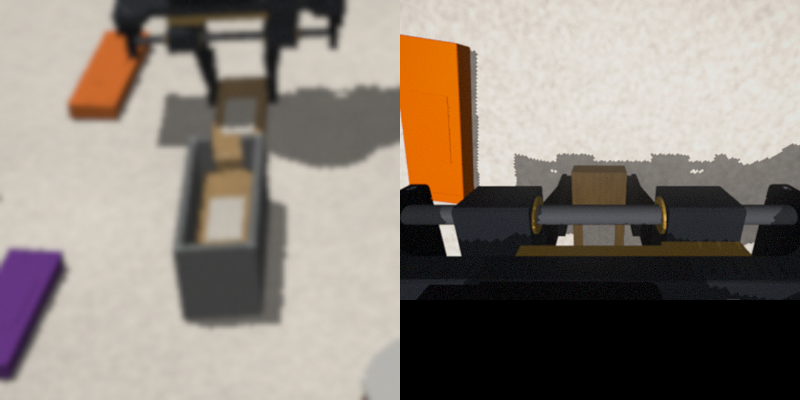

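Run:
```python
from h import *
from station import r
c=r.capture('scene');f=c['frame'].copy();f=cv2.resize(f,None,fx=5,fy=5,interpolation=cv2.INTER_CUBIC)
a=np.radians(-35);o=np.array([.513,-.376]);u=np.array([np.cos(a),np.sin(a)]);v=np.array([-u[1],u[0]])
def dr(x0,x1,hy,z,col):
    q=(proj(c,[np.r_[o+x*u+j*hy*v,z] for x,j in((x1,1),(x1,-1),(x0,-1),(x0,1))])+.5)*5;cv2.polylines(f,[q.astype(int)],True,col,1)
dr(-.218,-.098,.021,.020,(255,0,0)); dr(-.062,.062,.023,.066,(0,255,0)); dr(-.06,.06,.021,.036,(0,0,255)); dr(-.098,-.068,.015,.004,(255,255,0))
x,y=900,1320;cv2.imwrite('pics/s3.png',f[y-330:y+230,x-350:x+250,::-1])
```

```text
(no output)
```

View pics/s3.png

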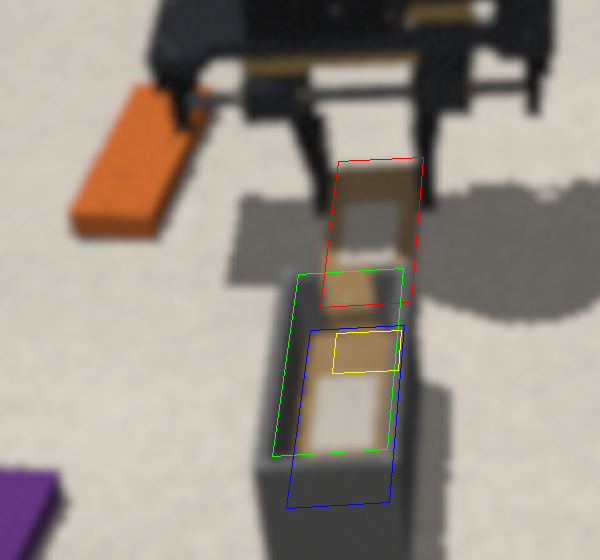

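The drawn carton lies clear of the lips as predicted (red), seen in part between them. The label of the top carton is visible in the chute. Lifting.

```bash
python3 -m pendant '[[[0,0,-12],[0,0,0]],[[0,0,-35],[0,0,0]],[[0,0,-70],[0,0,0]],[[0,0,-105],[0,0,0]],[[0,0,-125],[0,0,0]],[[0,0,-125],[0,0,0]],[[0,0,-125],[0,0,0]]]'; python3 go.py 586.2 -162 200 82.4
```

```text
time_s: 32.15
tcp_pos: [0.3474, -0.2605, 0.2025]
ee_rot: [[-0.819, 0.574, 0.0], [0.574, 0.819, 0.0], [0.0, 0.001, -1.0]]
wrist_force: [-0.5, 0.1, -0.9]
gripper_width: 0.477
gripper_force: 30.0
shift [-138.9  217.8    2.6] turn z -0.479 | alt 2.662 | yaw 54.9 j6 -109.7 j1 -15.3 t 32.15 tilt xy [0.0001 0.0005]
```

```bash
python3 -m pendant '[[[-12,18,0],[0,0,-0.05]],[[-28,44,0],[0,0,-0.1]],[[-45,70,0],[0,0,-0.16]],[[-62,97,0],[0,0,-0.22]],[[-79,124,0],[0,0,-0.28]],[[-96,151,0],[0,0,-0.34]],[[-113,177,0],[0,0,-0.40]],[[-128,200,0],[0,0,-0.45]],[[-137,215,0],[0,0,-0.479]],[[-139,218,0],[0,0,-0.479]]]'; python3 -m pendant '[[[0,0,0],[0,0,0]],[[0,0,0],[0,0,0]],[[0,0,0],[0,0,0]]]';python3 go.py 586.2 -162 79.5 82.4; python3 w.py pics/w7.png;python3 - <<'E'
from h import *
c=np.load('w.npz');f=c['frame']
a=np.radians(-7.6);o=np.array([.6344,-.1301]);u=np.array([np.cos(a),np.sin(a)]);v=np.array([-u[1],u[0]])
def dr(o,hx,hy,z,col):
    q=proj(c,[np.r_[o+i*hx*u+j*hy*v,z] for i,j in((1,1),(1,-1),(-1,-1),(-1,1))]);cv2.polylines(f,[q.astype(int)],True,col,1)
dr(o,.076,.096,.015,(0,255,0));dr(o+.038*v,.06,.021,.021,(0,0,255));dr(o-.038*v,.06,.021,.140,(255,0,0));cv2.imwrite('pics/w7.png',f[:,:,::-1])
E
```

```text
time_s: 33.15
tcp_pos: [0.5874, -0.161, 0.1999]
ee_rot: [[-0.991, 0.131, -0.004], [0.131, 0.991, 0.0], [0.004, -0.0, -1.0]]
wrist_force: [-0.4, 0.6, -0.8]
gripper_width: 0.482
gripper_force: 30.0
time_s: 33.45
tcp_pos: [0.5856, -0.1624, 0.2025]
ee_rot: [[-0.991, 0.133, -0.001], [0.133, 0.991, 0.0], [0.001, -0.0, -1.0]]
wrist_force: [0.4, 0.4, -0.9]
gripper_width: 0.479
gripper_force: 30.0
shift [ -0.7   0.5 123. ] turn z -0.001 | alt 3.141 | yaw 82.4 j6 -97.4 j1 -0.3 t 33.45 tilt xy [ 0.0011 -0.    ]
cam at [ 0.50579993 -0.1528918   0.29506022]
[[576.26609672  -3.85226555]
 [669.35551118 -41.3729912 ]]
```

View pics/w7.png

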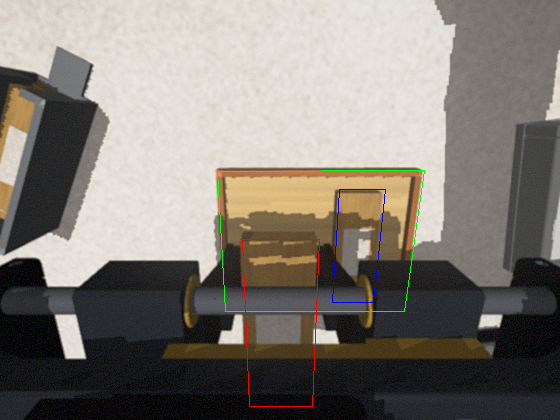

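The held carton (red outline) is aligned with its slot, and the first carton lies flat at (358,240). Lowering.

```bash
python3 -m pendant '[[[0,-1,25],[0,0,0]],[[0,-1,55],[0,0,0]],[[0,-1,82],[0,0,0]],[[0,-1,102],[0,0,0]],[[0,-1,113],[0,0,0]],[[0,-1,118],[0,0,0]],[[0,-1,120],[0,0,0]],[[0,-1,120],[0,0,0]]]';python3 go.py 586.2 -162.5 79.2 82.4
```

```text
time_s: 34.3
tcp_pos: [0.5869, -0.163, 0.0835]
ee_rot: [[-0.991, 0.132, 0.001], [0.132, 0.991, -0.0], [-0.002, 0.0, -1.0]]
wrist_force: [-0.3, 0.2, -0.9]
gripper_width: 0.479
gripper_force: 30.0
shift [0.8 0.4 4.3] turn z 0.0 | alt -3.141 | yaw 82.4 j6 -97.3 j1 -0.3 t 34.3 tilt xy [-0.0015  0.    ]
```

```bash
python3 -m pendant '[[[0,0,2],[0,0,0]],[[0,0,3.5],[0,0,0]],[[0,0,4],[0,0,0]],[[0,0,4],[0,0,0]]]'; python3 -m pendant '[[[0,0,0],[0,0,0]],[[0,0,0],[0,0,0]],[[0,0,0],[0,0,0]],[[0,0,0],[0,0,0]],[[0,0,-12],[0,0,0]],[[0,0,-35],[0,0,0]],[[0,0,-75],[0,0,0]],[[0,0,-115],[0,0,0]],[[0,0,-150],[0,0,0]]]' 0.6; python3 -m pendant '[[[40,0,0],[0,0,0]],[[80,0,-20],[0,0,0]],[[120,0,-40],[0,0,0]],[[150,0,-60],[0,0,0]],[[150,0,-60],[0,0,0]]]'
python3 - <<'E'
from h import *
from station import r
c=r.capture('scene');w=r.capture('wrist')
cv2.imwrite('pics/f1.png',np.hstack([cv2.resize(c['frame'][140:340,130:470],(476,280),interpolation=cv2.INTER_CUBIC),cv2.resize(w['frame'],(324,243)) if 0 else cv2.resize(w['frame'],(324,280))])[:,:,::-1])
E
```

```text
time_s: 34.7
tcp_pos: [0.5865, -0.1629, 0.0789]
ee_rot: [[-0.991, 0.132, 0.0], [0.132, 0.991, 0.0], [-0.0, 0.0, -1.0]]
wrist_force: [0.4, 0.2, 0.0]
gripper_width: 0.478
gripper_force: 30.0
time_s: 35.6
tcp_pos: [0.5866, -0.163, 0.232]
ee_rot: [[-0.991, 0.132, 0.002], [0.132, 0.991, -0.0], [-0.002, -0.0, -1.0]]
wrist_force: [1.3, 0.3, 0.6]
gripper_width: 0.599
gripper_force: 0.0
time_s: 36.1
tcp_pos: [0.4355, -0.1431, 0.2929]
ee_rot: [[-0.991, 0.131, 0.007], [0.131, 0.991, -0.0], [-0.007, 0.001, -1.0]]
wrist_force: [0.6, 0.7, -0.1]
gripper_width: 0.602
gripper_force: 0.0
```

View pics/f1.png

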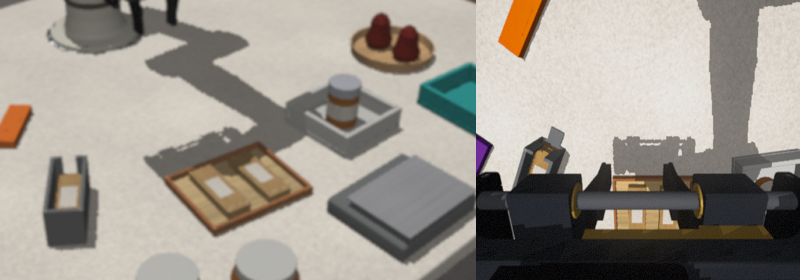

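The apples stand in the round tray, the jar in the foam box and both cartons flat in the wooden tray. The remaining two cartons sit in the chute. Handing in.

```bash
python3 -m pendant '[[[0,0,0],[0,0,0]],[[0,0,0],[0,0,0]],[[0,0,0],[0,0,0]]]' | head -1; python3 -c "
from station import r
print(r.finish_job())"
```

```text
time_s: 36.5
the job is handed in; nothing more can be done
None
```

I handed the job in at about 36.5 s: both apples are in the round tray, the jar is in the foam box, both cartons lie flat in the wooden tray, and the top carton shows in the chute with the middle one beneath it not seen directly.

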